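Hold the saw brakes released for a blade change

TASK

We are changing blades and I need both arbors free: lift the clip-on lockout hood straight up off the brake-release station and set it down gently, upright, on the floor of the empty large bay of the parts tray. Then turn the station's dial clockwise (seen from above) past its first two clicks to the third step, as far as it goes, and keep holding it there: it springs back when let go, so the program finishes with the gripper still holding the dial at the third step. Leave the blade flange and the tools lying on the worktop where they are.

Things in the scene. Friction and masses are not known exactly. Their poses are not given: they have to be found in the camera images.
- station: grey brake-release station bolted to the worktop: foot 150 x 118 mm, box 130 x 104 mm, flat top 46 mm high, lamp 10 mm high on it at x = +48 mm. Origin: centre of its underside, on the dial's axis; x away from the robot at yaw 0. Centred on the top, a steel guide plinth 51 x 51 x 13 mm carries the dial; a sprung ball in its +y and its -y side, 7.5 mm above the box top, snaps over the hood's rim
- hood_grip (a point): centre of the grip tab (44 mm along x, 12 mm thick along y, 26 mm high) on top of the lockout hood: loose, 90 g, square cap 60 x 60 mm, clear walls, grey lid 13 mm below this point, open rim 63 mm below. At the start the rim sits on the box top, over the dial, axes along the station's. Ball catches resist the first 5 mm of a straight pull up with about 13 N; 45 mm up it is clear of the dial
- dial_grip (a point): centre of the dial's black wing grip, on its vertical turning axis, 75 mm above the worktop: 40 mm long (x, pointer at +x), 12 mm thick (y), 24 mm high, on a skirt 37 mm across and 4 mm high on the plinth, whose top lies 16 mm below. It turns with the dial: x points 0.6 rad left (counter-clockwise) of the station's x at rest, 0.6 rad right of it at the third step. Under the hood at the start
- dial (a joint): turn of the dial, rad, clockwise seen from above: 0 at rest, steps at 0.4, 0.8 and 1.2 (third), end stop at 1.22; a click ridge before each step, at 0.2, 0.6 and 1.0. A spring drives it back to 0 from anywhere, 0.11 N m at rest, 0.21 N m at the third step; the clicks add about 0.05 N m; no step holds by itself
- tray: black parts tray, fixed, 110 (x) x 170 (y) mm, walls 2.5 mm thick and 30 mm high, floor 2.5 mm; origin: centre of its underside. A 24 mm high divider at y = +9 mm parts the empty large bay (-y side, 104 x 90 mm) from the small bay (+y side), which holds two bolts and two nuts
- tray_bay (a point): centre of the floor of the tray's empty large bay, axes along the tray's: the bay reaches 52 mm either way along x, 45 mm along y
- blade_flange_mid (a point): middle of the steel saw-blade flange lying on the worktop, 70 mm across, 22 mm high; to be left alone
- spanner_24_mid (a point): middle of the large double open-end spanner lying on the worktop, 187 x 49 x 8 mm; to be left alone
- try_square_mid (a point): middle of the beech stock (120 x 30 x 22 mm) of the try square lying on the worktop near its left edge, 120 x 188 mm with its steel blade; to be left alone
Mind the look-alikes: they are no part of the job. Leave any orange look-alike of the part that bears hood_grip alone.

How it is judged:
By the outcome, as a careful person would: the job done as asked, in the order asked, and still so for the second after the job is handed in, while the arm keeps its last pose, push and grip.
It also fails if it takes over 51 s, if anything falls off the work surface, if the arm or the gripper's body presses on something with over 40 N, if the wrist force passes 120 N, or if a joint passes its speed limit or range.

ROBOT

A 7-joint arm with a two-finger parallel gripper is mounted at the origin on a cart in front of the work surface, level with it; the furniture and walls round the work are solid. World frame = base frame: x ahead of the robot, y to its left, z up, the work surface at z = 0. Lengths are in m, angles in rad, forces in N, time in s.
With the tool pointing down it reaches from about 0.425 to 0.875 m from the base axis. Payload 4.7 kg.
Tool frame: the origin (TCP) lies on the mounting face of the last link; the fingertips stand 173 mm ahead of it and the grasp point (between the pads) lies 155 mm ahead of it (arm.tips_ahead is the z of the fingertips in the tool frame, in m); z points along the fingers, y is the direction in which the jaws open and shut (so a half turn about z gives the same grasp; the last joint's range is limited). The gripper opens to 85 mm and grips with 20 to 120 N. Pads are 22 mm wide; open, the fingers measure 114 mm over their backs; the gripper's body (76 mm by 85 mm) begins 54 mm behind the grasp point. The pads swing forward as they close: fully open they stand 13 mm farther back than shut.
Start: joints at [-1.095, 0.321, -0.07, 1.45, 0.023, 1.371, -0.057], TCP at [0.29, 0.582, 0.405] pointing down, gripper open.
Joint ranges: [-2.86, 2.86], [-0.3, 2.09], [-1.38, 1.24], [0.06, 2.45], [-1.56, 4.7], [0.09, 2.05], [-2.69, 2.69]. Speed limits (rad/s): [2.57, 2.57, 3.14, 3.14, 3.14, 3.14, 3.14].

INTERFACE

Orientations are given as a unit quaternion [x, y, z, w].
In Python, from workcell import arm, read_camera, finder gives the robot as it stands. The module is installed in compiled form; this text tells all that it offers.
- The arm moves only by the tool move_arm, never from a script. Its arguments are lists of equal length, an entry for each row: "gripper": the closure, from -1 (fully open) to 1 (shut); "delta_pos": the shift along the tool's x, y, z in mm, a list of three; "angular": the turn, a rotation vector about the tool's x, y, z in rad, a list of three. A call has exactly 8 rows; each row is the pose to reach, as a shift and turn from the pose commanded when the call began, along the tool's axes at that moment; what a row does not reach only later rows make up. A row lasts 1/12 s, in which the tool goes at most 41.7 mm and 7.16 degrees, less where a joint would pass 70% of its speed; a pose out of reach is approached as far as the arm can. A call with a gripper value outside its range is refused whole. The fingers move at their own pace and stop on an object; "squeeze" is the grip in N (left out, the last holds). Time passes only in rows, so rows that repeat a pose let the fingers close, or fill a call up. It gives the time, the measured TCP pose, the force and the opening at its end, in the units of the state.
- arm.get_obs(): the state, without advancing time (a new reading comes with each control period).
- read_camera(name): name is "scene" or "top"; returns a dict with "image" (480x640x3 uint8, blue, green, red), "fx", "fy", "cx", "cy" (pixels), "cam_to_world" (4x4, takes a point from camera to world coordinates). Camera axes: x right, y down, z forward; pixel columns grow to the right and rows downward; lengths in m; the calibration is good to about 2 mm. A picture is of the moment at which its call begins. There is no depth.
- arm.sign_off(): hands the job in, once; it reports no verdict.
Trained networks look in a picture, given as the dict that the camera call returned (one of the last four; its "shot" number tells which), for a name from the list of things; names that differ only in an ending like _2 or _b are one class to them, and where a whole thing is asked for, a point or a joint stands for the part that bears it (a point fixed in the world has none). Each returns a list of dicts, best first, with "conf" (0 to 1); they miss things now and then, are a little off and sometimes report something else, mostly with a low value. They report only what shows in the picture. A call takes as long as a camera call. They do not tell look-alikes from the thing itself.
- finder.spot_in(picture, query): "position" ([x, y, z] in m, in world coordinates, good to about 4 mm: the middle of the surface that is visible of it).
The state is a dict: "clock": time; "q": joint angles; "joint_velocities": joint speeds; "joint_torque": joint torques, N m; "tcp_pos": TCP position; "orientation": TCP orientation; "force": force on the tool from outside, world axes, zero at the start; "ft_torque": the same for the moment, N m; "gripper_width": finger opening in m.
Only numpy, scipy, OpenCV 4.12 (cv2) and the standard library are available. Lean on these libraries where they do the work, as an engineer would, in place of code of your own. Each camera call takes 0.05 s, during which the arm holds its last target.

## Working session

There is one attempt and no reset: what is moved stays moved. The work goes in short steps, Python scripts to look and compute and a tool call to move; the robot and the scene stay as the last step left them, time stands still between calls to the robot, and variables do not carry over. Pictures are saved under pics/ and viewed, and the job is handed in when it is done.

Besides the shell and the picture viewer there is one more tool, called after "Call:" as name(argument=value, ...) on one line, values as JSON. move_arm: Moves the arm, as the interface text tells. Its arguments: {"type":"object","properties":{"gripper":{"type":"array","items":{"type":"number"}},"delta_pos":{"type":"array","items":{"type":"array","items":{"type":"number"}}},"angular":{"type":"array","items":{"type":"array","items":{"type":"number"}}},"squeeze":{"type":"number"}},"required":["gripper","delta_pos","angular"]}

```bash
mkdir -p pics; python3 - <<'E'
from workcell import arm, read_camera, finder
import cv2, json
o=arm.get_obs()
print({k:o[k] for k in ("clock","tcp_pos","orientation","gripper_width","force")}, arm.tips_ahead)
for c in ("scene","top"):
    p=read_camera(c); cv2.imwrite(f"pics/{c}1.png",p["image"])
    print(c,p["fx"],p["fy"],p["cx"],p["cy"],p["cam_to_world"])
    for n in ("station","hood_grip","tray","blade_flange_mid"):
        print(n,[(d["conf"],d["position"]) for d in finder.spot_in(p,n)][:4])
E
```

```text
{'clock': 0.0, 'tcp_pos': array([0.28954654, 0.58171278, 0.40363656]), 'orientation': array([ 2.28835146e-01,  9.73464729e-01, -9.32725461e-04, -1.65412114e-04]), 'gripper_width': 0.0853974590715533, 'force': array([-0.09374187,  0.31035326,  0.342328  ])} 0.1734
scene 530.9980321700799 530.9980321700799 312.22389499040537 244.00479263768284 [[ 0.77599234 -0.2620416   0.57373346 -0.090375  ]
 [-0.63057821 -0.30155235  0.71514845 -0.76039037]
 [-0.01438797 -0.91673354 -0.39924004  0.61747166]
 [ 0.          0.          0.          1.        ]]
station [(0.85, [0.4602, 0.174, 0.0314])]
hood_grip [(0.84, [0.501, 0.0272, 0.0438]), (0.78, [0.4885, 0.1943, 0.0836])]
tray [(0.6, [0.5613, -0.1578, 0.006])]
blade_flange_mid [(0.86, [0.711, -0.0712, 0.011])]
top 473.3546503602171 473.3546503602171 319.054861469562 232.04299988113388 [[ 0.02680699 -0.99267159  0.11783251  0.49880302]
 [-0.9995522  -0.02818558 -0.01004843  0.14644259]
 [ 0.01329597 -0.11751037 -0.99298264  1.10417703]
 [ 0.          0.          0.          1.        ]]
station [(0.61, [0.4971, 0.2055, 0.0474]), (0.22, [0.7726, 0.1555, 0.0081])]
hood_grip [(0.79, [0.5012, 0.2075, 0.0926]), (0.68, [0.5126, 0.0462, 0.0494]), (0.5, [0.5493, 0.4324, 0.0102])]
tray [(0.89, [0.556, -0.1654, 0.0023])]
blade_flange_mid [(0.76, [0.7195, -0.0598, 0.0081])]
```

View pics/scene1.png

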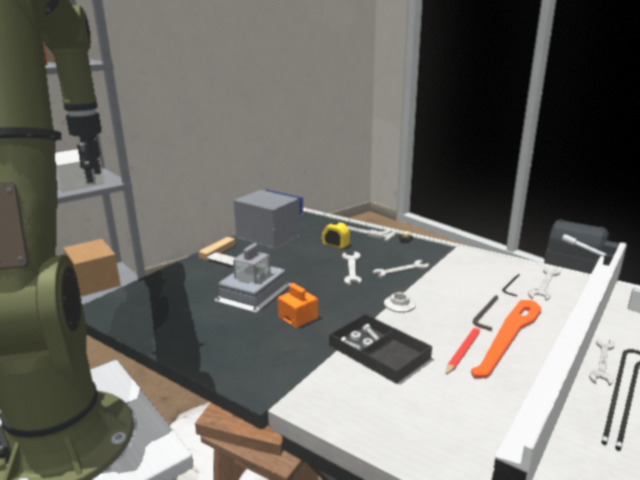

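View pics/top1.png

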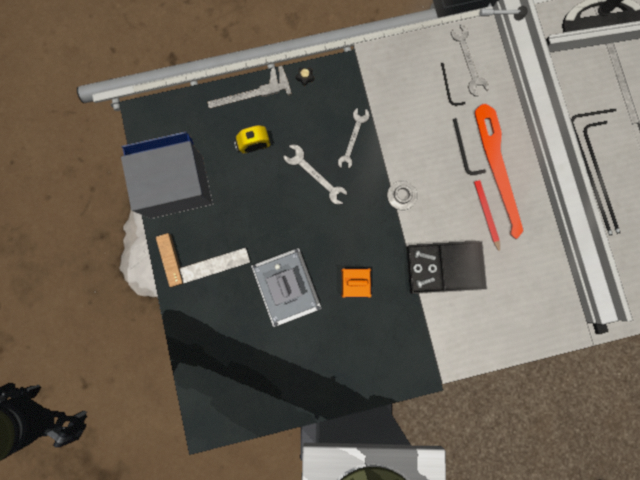

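The scene picture shows the grey station with the clear hood at (252,275), the orange look-alike at (298,305) and the tray at (380,347). In the top picture they are at (287,287), (356,282) and (446,266). The candidates for hood_grip are the tab on the grey station and the orange one. The grey, clear-walled cap on the station fits the description. I'll enlarge it and measure.

```bash
python3 - <<'E'
import cv2,numpy as np
a=cv2.imread("pics/top1.png")
c1=cv2.resize(a[240:335,240:335],(570,570),interpolation=cv2.INTER_CUBIC)
cv2.imwrite("pics/top1_st.png",c1)
c2=cv2.resize(a[230:300,395:500],(735,490),interpolation=cv2.INTER_CUBIC)
cv2.imwrite("pics/top1_tr.png",c2)
b=cv2.imread("pics/scene1.png")
cv2.imwrite("pics/scene1_st.png",cv2.resize(b[230:330,210:330],(720,600),interpolation=cv2.INTER_CUBIC))
E
```

```text
(no output)
```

View pics/top1_st.png

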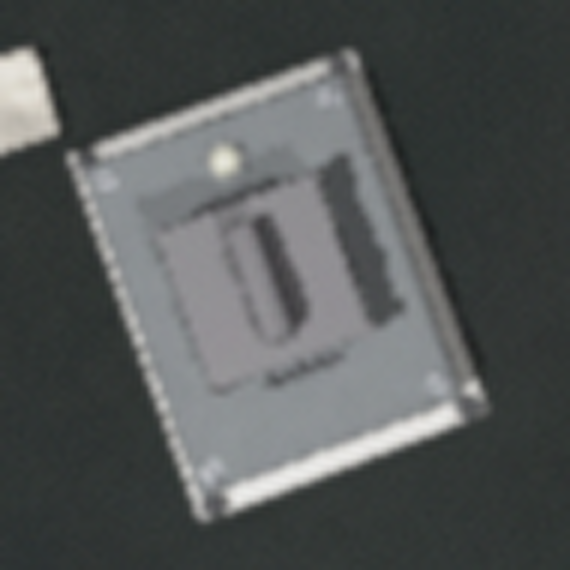

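View pics/top1_tr.png

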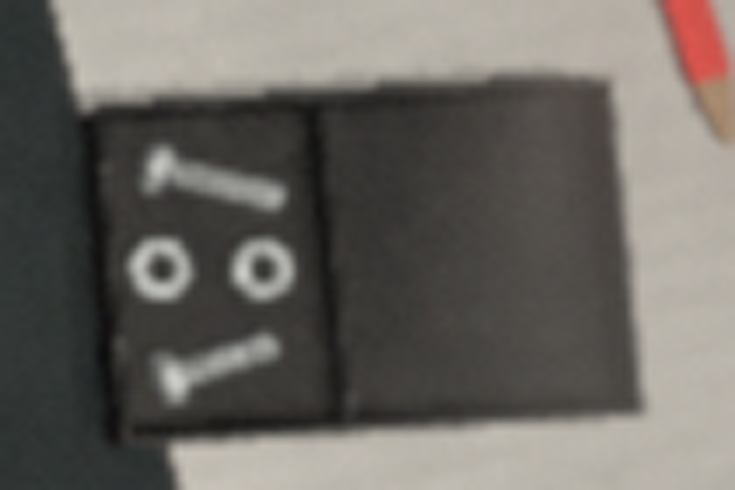

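View pics/scene1_st.png

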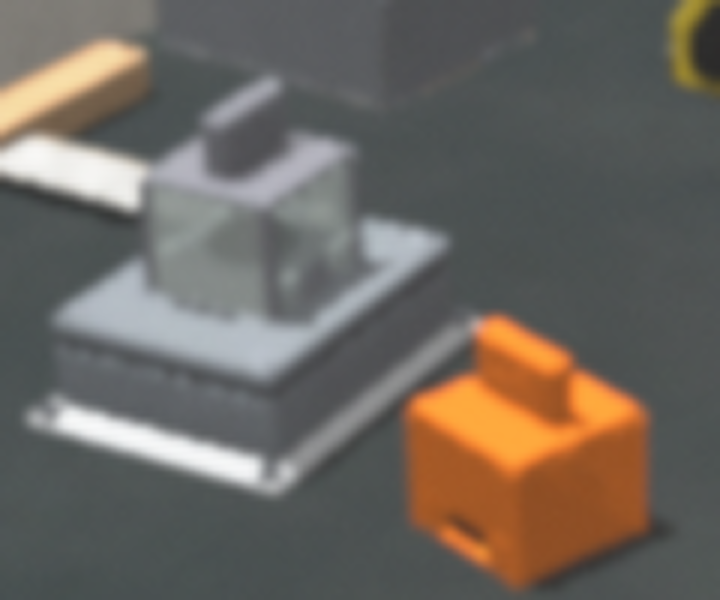

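```bash
cat > h.py <<'E'
import numpy as np
K={'scene':(530.998,312.224,244.005,np.array([[0.77599234,-0.2620416,0.57373346,-0.090375],[-0.63057821,-0.30155235,0.71514845,-0.76039037],[-0.01438797,-0.91673354,-0.39924004,0.61747166]])),
'top':(473.35465,319.05486,232.043,np.array([[0.02680699,-0.99267159,0.11783251,0.49880302],[-0.9995522,-0.02818558,-0.01004843,0.14644259],[0.01329597,-0.11751037,-0.99298264,1.10417703]]))}
def proj(c,P):
    f,cx,cy,T=K[c]; p=(np.atleast_2d(P)-T[:,3])@T[:,:3]
    return np.c_[f*p[:,0]/p[:,2]+cx,f*p[:,1]/p[:,2]+cy]
def ray(c,uv,z):
    f,cx,cy,T=K[c]; d=T[:,:3]@np.array([(uv[0]-cx)/f,(uv[1]-cy)/f,1]); s=(z-T[2,3])/d[2]; return T[:,3]+s*d
def pose(x,y,a,L):
    L=np.atleast_2d(L);c,s=np.cos(a),np.sin(a)
    return np.c_[x+c*L[:,0]-s*L[:,1],y+s*L[:,0]+c*L[:,1],L[:,2]]
E
cat > fit1.py <<'E'
from h import *
from scipy.optimize import least_squares
def cr(p,s,o): return [(p[0]+.5)/s-.5+o[0],(p[1]+.5)/s-.5+o[1]]
T=lambda u,v:('top',cr((u,v),6,(240,240)))
S=lambda u,v:('scene',cr((u,v),6,(210,230)))
fx,fy,bx,by,l=.075,.059,.065,.052,.030
obs=[(T(72,152),(fx,fy,0.0)),(T(350,50),(fx,-fy,0.003)),(T(487,405),(-fx,-fy,.003)),(T(202,520),(-fx,fy,.003)),
(T(157,228),(l,l,.096)),(T(318,172),(l,-l,.096)),(T(378,335),(-l,-l,.096)),(T(217,390),(-l,l,.096)),
(S(32,415),(-fx,fy,.003)),(S(275,492),(-fx,-fy,.003)),(S(475,322),(fx,-fy,.003)),
(S(52,322),(-bx,by,.046)),(S(270,383),(-bx,-by,.046)),(S(450,240),(bx,-by,.046)),
(S(148,182),(-l,l,.096)),(S(265,205),(-l,-l,.096)),(S(357,150),(l,-l,.096)),(T(222,160),(.048,0,.054))]
def r(p,sel=None):
    return np.concatenate([(proj(o[0],pose(*p,L))[0]-o[1]) for o,L in obs if sel is None or o[0]==sel])
for sel in (None,'top','scene'):
    R=least_squares(r,[.5,.2,.35],args=(sel,),loss='soft_l1'); print(sel,R.x.round(4)); 
    if sel is None: print(r(R.x).reshape(-1,2).round(1).tolist())
T=lambda u,v:('top',cr((u,v),7,(395,230)))
obs=[(T(88,112),(.055,.085,.015)),(T(608,78),(.055,-.085,.03)),(T(642,410),(-.055,-.085,.03)),(T(115,440),(-.055,.085,.015)),
(T(318,105),(.055,.009,.024)),(T(345,415),(-.055,.009,.024))]
R=least_squares(r,[.55,-.16,0.]); print('tray',R.x.round(4),r(R.x).reshape(-1,2).round(1).tolist())
print('bay',pose(*R.x,(0,-.0375,0.0025)))
E
python3 fit1.py
```

```text
None [0.5014 0.208  0.3921]
[[-0.5, 0.1], [0.7, -1.0], [0.8, 0.5], [0.1, 0.1], [-0.3, 0.2], [-0.6, -0.6], [-0.6, -1.2], [-0.5, -0.0], [-1.0, 1.8], [0.5, 0.9], [1.2, 1.2], [-0.9, -0.1], [0.1, -0.4], [0.3, 0.3], [-1.7, -0.2], [0.3, 1.0], [-0.7, 0.3], [0.6, -0.5]]
top [0.5009 0.2078 0.3892]
scene [0.5036 0.2101 0.3866]
tray [ 0.556  -0.1573  0.0855] [[-0.6, -0.5], [0.2, -0.5], [0.1, 0.3], [-0.6, 0.4], [0.2, -1.8], [0.6, 2.0]]
bay [[ 0.55919286 -0.19468905  0.0025    ]]
```

```bash
cat > go.py <<'E'
import sys,numpy as np
from scipy.spatial.transform import Rotation as R
from workcell import arm
def show():
    o=arm.get_obs(); r=R.from_quat(o['orientation']); m=r.as_matrix()
    print('t',round(o['clock'],2),'tcp',o['tcp_pos'].round(4),'yawY',round(np.arctan2(m[1,1],m[0,1]),4),'z',m[:,2].round(4),'F',np.round(o['force'],1),'M',np.round(o['ft_torque'],2),'w',round(o['gripper_width'],4),'q',np.round(o['q'],2))
    return o,r
def want(x,y,z,a):
    o,r=show()
    # tool y at yaw a, z down, x = y x z
    Y=np.array([np.cos(a),np.sin(a),0]);Z=np.array([0,0,-1.]);X=np.cross(Y,Z)
    Rt=R.from_matrix(np.c_[X,Y,Z])
    print('delta mm',(r.inv().apply(np.array([x,y,z])-o['tcp_pos'])*1000).round(1),'rv',(r.inv()*Rt).as_rotvec().round(4))
if __name__=='__main__':
    a=[eval(v) for v in sys.argv[1:]]
    want(*a) if a else show()
E
python3 go.py .5014 .208 .40 .391+np.pi/2; python3 go.py .5014 .208 .29 .391+np.pi/2
```

```text
t 0.5 tcp [0.2896 0.5819 0.4047] yawY 1.109 z [ 1.e-04  0.e+00 -1.e+00] F [-0.6 -0.1  0.9] M [-0.06  0.04  0.  ] w 0.0853 q [-1.09  0.32 -0.07  1.45  0.02  1.37 -0.06]
delta mm [-356.2 -240.4    4.7] rv [ 0.000e+00  1.000e-04 -8.528e-01]
t 0.5 tcp [0.2896 0.5819 0.4047] yawY 1.109 z [ 1.e-04  0.e+00 -1.e+00] F [-0.6 -0.1  0.9] M [-0.06  0.04  0.  ] w 0.0853 q [-1.09  0.32 -0.07  1.45  0.02  1.37 -0.06]
delta mm [-356.2 -240.4  114.7] rv [ 0.000e+00  1.000e-04 -8.528e-01]
```

Call:
move_arm(gripper=[-1,-1,-1,-1,-1,-1,-1,-1], delta_pos=[[-25,-17,0],[-59,-40,0],[-93,-63,0],[-127,-86,0],[-161,-109,0],[-195,-132,0],[-229,-155,0],[-263,-178,0]], angular=[[0,0,-0.1],[0,0,-0.21],[0,0,-0.32],[0,0,-0.43],[0,0,-0.54],[0,0,-0.65],[0,0,-0.75],[0,0,-0.853]])

```text
clock: 1.17
tcp_pos: [0.4464, 0.3034, 0.4052]
orientation: [-0.197, 0.98, 0.0, 0.0]
force: [0.4, 0.2, -0.4]
gripper_width: 0.0854
```

```bash
python3 go.py .5014 .208 .30 .391+np.pi/2
```

```text
t 1.17 tcp [0.4464 0.3034 0.4052] yawY 1.967 z [ 8.e-04  7.e-04 -1.e+00] F [ 0.4  0.2 -0.4] M [-0.02 -0.07  0.04] w 0.0854 q [-0.69  0.09  0.05  1.73 -0.    1.33  1.32]
delta mm [ -13.8 -109.3  105.1] rv [0.0004 0.001  0.0052]
```

Call:
move_arm(gripper=[-1,-1,-1,-1,-1,-1,-1,-1], delta_pos=[[-4,-32,15],[-8,-65,40],[-12,-98,65],[-14,-109,90],[-14,-109,105],[-14,-109,105],[-14,-109,105],[-14,-109,105]], angular=[[0,0,0],[0,0,0],[0,0,0],[0,0,0],[0,0,0],[0,0,0],[0,0,0],[0,0,0]])

```text
clock: 1.83
tcp_pos: [0.5005, 0.211, 0.3011]
orientation: [-0.195, 0.981, 0.0, 0.001]
force: [0.5, 0.6, 0.7]
gripper_width: 0.0854
```

```bash
python3 go.py .5014 .208 .273 .391+np.pi/2; python3 - <<'E'
from workcell import read_camera
import cv2
for c,(y,x) in (("scene",(210,200)),("top",(230,230))):
    p=read_camera(c); i=p["image"][y:y+115,x:x+130]; cv2.imwrite(f"pics/{c}2.png",cv2.resize(i,None,fx=5,fy=5,interpolation=cv2.INTER_CUBIC))
E
```

```text
t 1.83 tcp [0.5005 0.211  0.3011] yawY 1.9635 z [ 0.0017  0.0013 -1.    ] F [0.5 0.6 0.7] M [ 0.01 -0.03  0.02] w 0.0854 q [-0.57  0.17  0.13  1.85 -0.03  1.12  1.54]
delta mm [ 0.3 -3.1 28.1] rv [0.0005 0.0021 0.0017]
```

View pics/scene2.png

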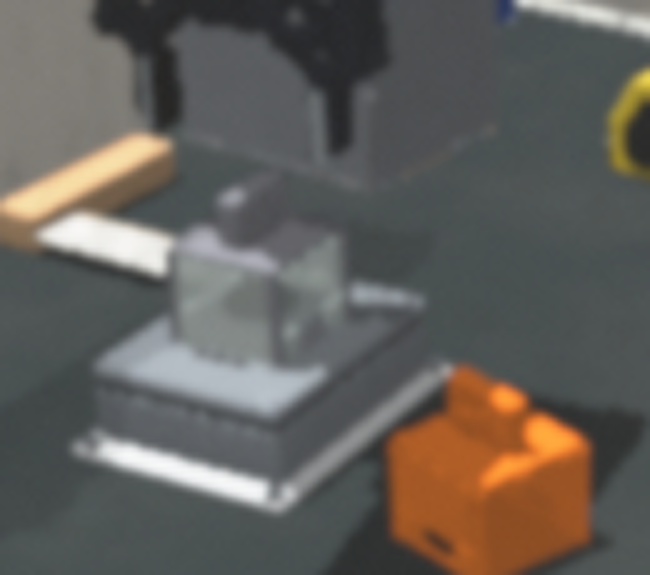

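View pics/top2.png

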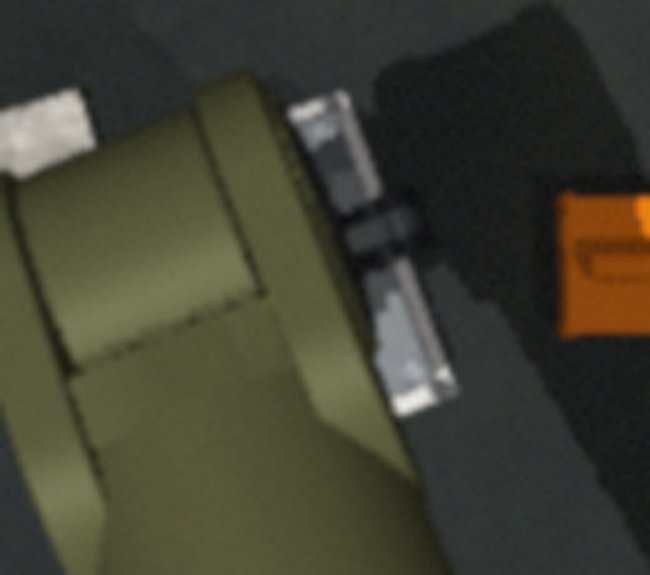

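Both open fingertips, at crop (165,125) and (340,150), straddle the tab at (250,205), so the grip is centred. Going down next.

```bash
python3 go.py .5014 .208 .273 .391+np.pi/2
```

```text
t 1.93 tcp [0.5006 0.2111 0.3015] yawY 1.9637 z [ 0.0026  0.0016 -1.    ] F [0.1 0.3 0.2] M [-0.01 -0.04  0.03] w 0.0852 q [-0.57  0.17  0.13  1.85 -0.03  1.12  1.54]
delta mm [ 0.5 -3.2 28.5] rv [0.0004 0.003  0.0019]
```

Call:
move_arm(gripper=[-1,-1,-1,-1,-1,1,1,1], delta_pos=[[0,-1.5,5],[0.5,-3,12],[0.5,-3,19],[0.5,-3,25],[0.5,-3,28],[0.5,-3,28],[0.5,-3,28],[0.5,-3,28]], angular=[[0,0.001,0],[0,0.003,0],[0,0.003,0],[0,0.003,0],[0,0.003,0],[0,0.003,0],[0,0.003,0],[0,0.003,0]], squeeze=70)

```text
clock: 2.6
tcp_pos: [0.5011, 0.2071, 0.2719]
orientation: [-0.194, 0.981, -0.0, -0.001]
force: [-0.2, 0.5, 0.2]
gripper_width: 0.0513
```

Call:
move_arm(gripper=[1,1,1,1,1,1,1,1], delta_pos=[[0,0,0],[0,0,0],[0,0,0],[0,0,0],[0,0,0],[0,0,0],[0,0,0],[0,0,0]], angular=[[0,0,0],[0,0,0],[0,0,0],[0,0,0],[0,0,0],[0,0,0],[0,0,0],[0,0,0]], squeeze=70)

```text
clock: 3.27
tcp_pos: [0.501, 0.2074, 0.272]
orientation: [-0.195, 0.981, 0.0, -0.001]
force: [-1.3, 1.7, 2.3]
gripper_width: 0.0106
```

```bash
python3 go.py .5014 .208 .273 .391+np.pi/2; python3 - <<'E'
from workcell import read_camera
import cv2
for c,(y,x) in (("scene",(210,200)),):
    p=read_camera(c); i=p["image"][y:y+115,x:x+130]; cv2.imwrite(f"pics/{c}3.png",cv2.resize(i,None,fx=5,fy=5,interpolation=cv2.INTER_CUBIC))
E
```

```text
t 3.27 tcp [0.501  0.2074 0.272 ] yawY 1.9623 z [-2.4e-03 -4.0e-04 -1.0e+00] F [-1.3  1.7  2.3] M [0.38 0.17 0.03] w 0.0106 q [-0.56  0.2   0.14  1.88 -0.03  1.06  1.55]
delta mm [-0.6  0.4 -1. ] rv [ 0.0005 -0.0024  0.0005]
```

View pics/scene3.png

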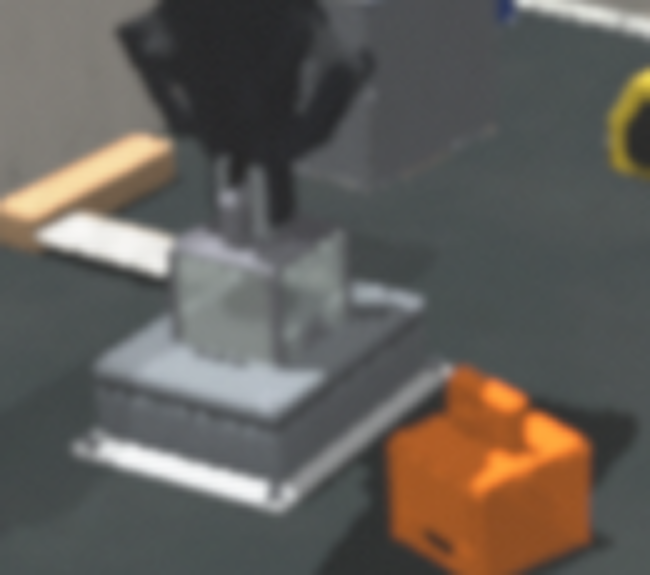

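The fingers are on the tab in the scene picture at crop (240,200), with the width stopped at 10.6 mm. Lifting straight up, slowly through the catches.

Call:
move_arm(gripper=[1,1,1,1,1,1,1,1], delta_pos=[[0,0,-1],[0,0,-2],[0,0,-4],[0,0,-6],[0,0,-8],[0,0,-11],[0,0,-15],[0,0,-20]], angular=[[0,0,0],[0,0,0],[0,0,0],[0,0,0],[0,0,0],[0,0,0],[0,0,0],[0,0,0]], squeeze=70)

```text
clock: 3.98
tcp_pos: [0.5016, 0.2063, 0.293]
orientation: [-0.194, 0.981, -0.001, -0.001]
force: [0.6, -0.0, -1.1]
gripper_width: 0.0102
```

Call:
move_arm(gripper=[1,1,1,1,1,1,1,1], delta_pos=[[0,0,-8],[0,0,-18],[0,0,-30],[0,0,-42],[0,0,-54],[0,0,-66],[0,0,-78],[0,0,-90]], angular=[[0,0,0],[0,0,0],[0,0,0],[0,0,0],[0,0,0],[0,0,0],[0,0,0],[0,0,0]], squeeze=70)

```text
clock: 4.65
tcp_pos: [0.5012, 0.2071, 0.3832]
orientation: [-0.194, 0.981, -0.0, -0.001]
force: [0.6, 0.2, -0.7]
gripper_width: 0.0108
```

```bash
python3 go.py .5592 -.1947 .38 .0855+np.pi/2; python3 - <<'E'
from workcell import read_camera
import cv2
for c,(y,x) in (("scene",(190,200)),):
    p=read_camera(c); i=p["image"][y:y+115,x:x+130]; cv2.imwrite(f"pics/{c}4.png",cv2.resize(i,None,fx=5,fy=5,interpolation=cv2.INTER_CUBIC))
E
```

```text
t 4.65 tcp [0.5012 0.2071 0.3832] yawY 1.9621 z [-2.3e-03 -9.0e-04 -1.0e+00] F [ 0.6  0.2 -0.7] M [ 0.02 -0.02 -0.06] w 0.0108 q [-0.57  0.1   0.14  1.75 -0.02  1.29  1.53]
delta mm [  99.7 -393.5    3.4] rv [-3.000e-04 -2.500e-03  3.058e-01]
```

View pics/scene4.png

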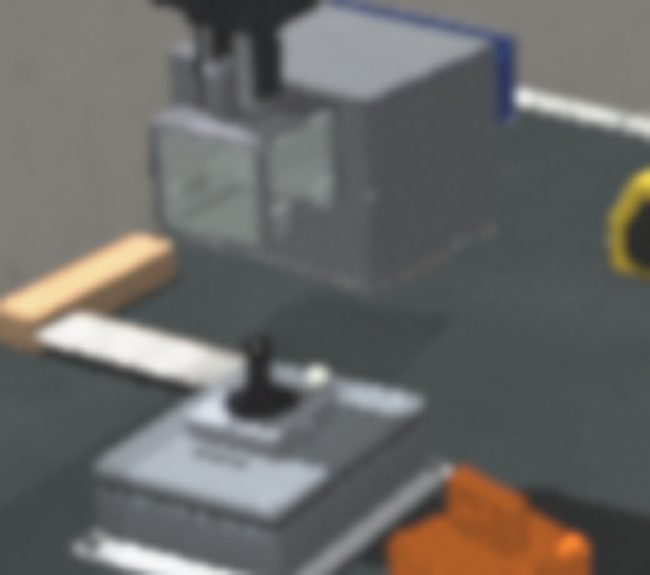

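The hood, at crop (210,170), is clear and hanging level. The black dial is bare at (258,385). Carrying the hood to the tray.

Call:
move_arm(gripper=[1,1,1,1,1,1,1,1], delta_pos=[[3,-12,0],[8,-33,0],[16,-63,0],[24,-93,0],[31,-123,0],[39,-153,0],[46,-183,0],[54,-213,0]], angular=[[0,0,0.01],[0,0,0.03],[0,0,0.05],[0,0,0.07],[0,0,0.1],[0,0,0.12],[0,0,0.14],[0,0,0.16]], squeeze=70)

```text
clock: 5.37
tcp_pos: [0.5318, -0.0146, 0.3809]
orientation: [-0.113, 0.994, -0.001, -0.002]
force: [1.4, 0.3, -0.7]
gripper_width: 0.0106
```

```bash
python3 go.py .5592 -.1947 .38 .0855+np.pi/2
```

```text
t 5.37 tcp [ 0.5318 -0.0146  0.3809] yawY 1.7976 z [-0.0046 -0.002  -1.    ] F [ 1.4  0.3 -0.7] M [-0.04 -0.03 -0.01] w 0.0106 q [-0.34  0.08  0.34  1.79 -0.03  1.28  1.8 ]
delta mm [  13.8 -181.6    1.2] rv [-0.0013 -0.0048  0.1413]
```

Call:
move_arm(gripper=[1,1,1,1,1,1,1,1], delta_pos=[[2,-28,0],[4,-58,0],[7,-88,0],[9,-118,0],[12,-148,0],[13,-170,0],[13,-177,0],[13,-177,0]], angular=[[0,0,0.02],[0,0,0.04],[0,-0.002,0.07],[0,-0.003,0.09],[0,-0.004,0.11],[0,-0.005,0.14],[0,-0.005,0.145],[0,-0.005,0.145]], squeeze=70)

```text
clock: 6.03
tcp_pos: [0.5589, -0.1901, 0.3811]
orientation: [-0.04, 0.999, -0.001, -0.0]
force: [-0.8, 0.1, -0.5]
gripper_width: 0.0105
```

```bash
python3 - <<'E'
from workcell import read_camera
import cv2
for c,(y,x) in (("scene",(260,300)),("top",(205,380))):
    p=read_camera(c); i=p["image"][y:y+130,x:x+150]; cv2.imwrite(f"pics/{c}5.png",cv2.resize(i,None,fx=4.6,fy=4.6,interpolation=cv2.INTER_CUBIC))
E
python3 go.py .5592 -.1947 .24 .0855+np.pi/2
```

```text
t 6.13 tcp [ 0.5598 -0.1858  0.3812] yawY 1.6563 z [ 4.e-04  7.e-04 -1.e+00] F [ 0.3  1.1 -0.6] M [ 0.02 -0.01  0.01] w 0.0107 q [-0.14  0.22  0.48  1.66 -0.1   1.29  2.02]
delta mm [  1.5  -8.9 141.2] rv [0.0007 0.0005 0.    ]
```

View pics/scene5.png

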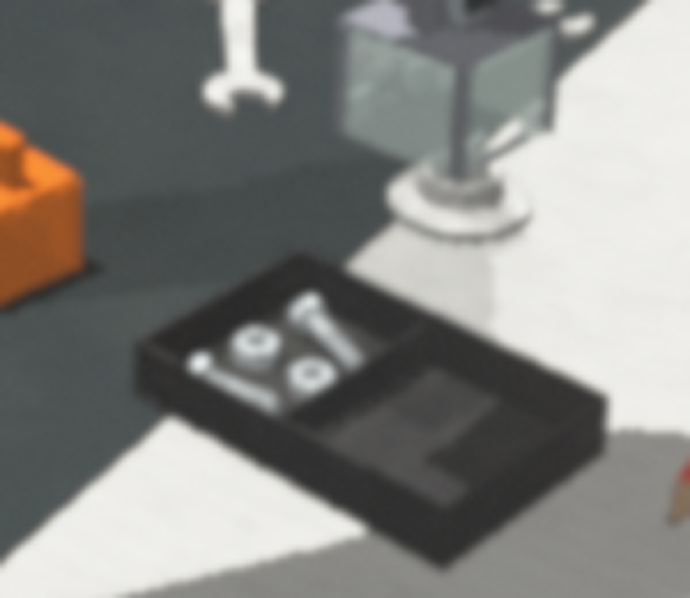

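View pics/top5.png

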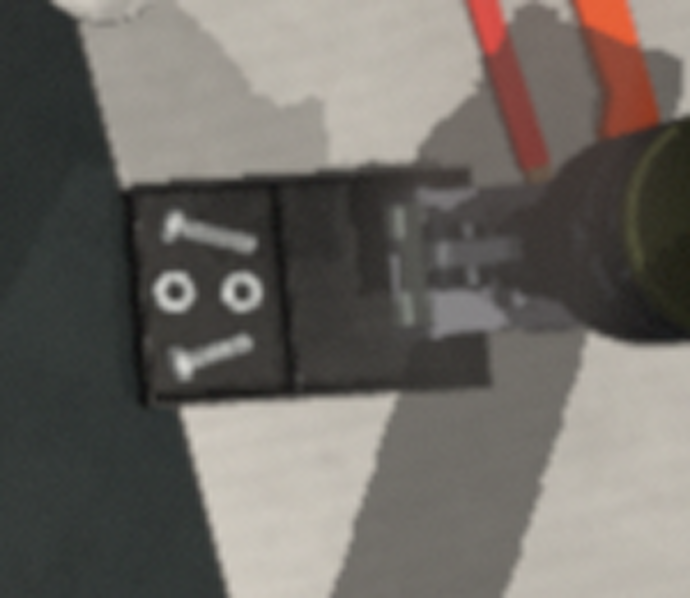

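```bash
python3 - <<'E'
from h import *
for n,uv,L in (('L',(137,350),(-.055,.085,.03)),('F',(300,253),(.055,.085,.03)),('R',(607,402),(.055,-.085,.03)),('bottomnear',(445,567),(-.055,-.085,0))):
    P=pose(.556,-.1573,.0855,L)[0]; p=ray('scene',((uv[0]+.5)/4.6-.5+300,(uv[1]+.5)/4.6-.5+260),L[2]); print(n,P.round(4),p.round(4),((p-P)*1000).round(1))
E
```

```text
L [ 0.4939 -0.0773  0.03  ] [ 0.4924 -0.0838  0.03  ] [-1.5 -6.5  0. ]
F [ 0.6035 -0.0679  0.03  ] [ 0.6019 -0.0717  0.03  ] [-1.7 -3.8  0. ]
R [ 0.6181 -0.2373  0.03  ] [ 0.6156 -0.2391  0.03  ] [-2.5 -1.8  0. ]
bottomnear [ 0.5085 -0.2467  0.    ] [ 0.5145 -0.2439  0.    ] [6.  2.8 0. ]
```

Call:
move_arm(gripper=[1,1,1,1,1,1,1,1], delta_pos=[[1,-5,10],[1,-10,30],[1,-10,55],[1,-10,80],[1,-10,105],[1,-10,125],[1,-10,135],[1,-10,138]], angular=[[0,0,0],[0,0,0],[0,0,0],[0,0,0],[0,0,0],[0,0,0],[0,0,0],[0,0,0]], squeeze=70)

```text
clock: 6.8
tcp_pos: [0.5597, -0.1943, 0.2414]
orientation: [-0.044, 0.999, 0.001, -0.001]
force: [-0.7, -0.5, -1.0]
gripper_width: 0.0106
```

```bash
python3 - <<'E'
from workcell import read_camera
import cv2
for c,(y,x) in (("scene",(260,300)),("top",(205,380))):
    p=read_camera(c); i=p["image"][y:y+130,x:x+150]; cv2.imwrite(f"pics/{c}6.png",cv2.resize(i,None,fx=4.6,fy=4.6,interpolation=cv2.INTER_CUBIC))
E
python3 go.py .559 -.1955 .2285 .0855+np.pi/2
```

```text
t 6.9 tcp [ 0.5607 -0.1951  0.2438] yawY 1.6582 z [ 1.6e-03 -1.0e-04 -1.0e+00] F [0.8 0.3 0. ] M [-0.06 -0.    0.05] w 0.0109 q [-0.1   0.35  0.46  1.79 -0.18  1.04  2.09]
delta mm [ 1.7 -0.2 15.3] rv [-0.0002  0.0016  0.0019]
```

View pics/scene6.png

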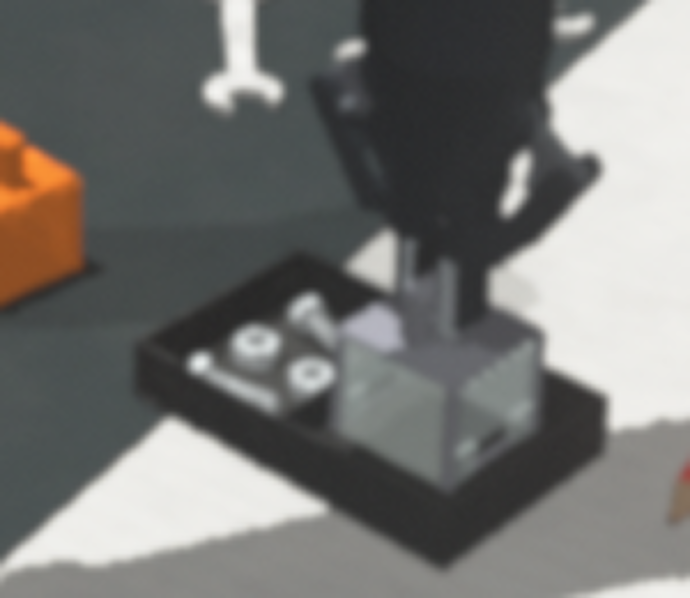

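View pics/top6.png

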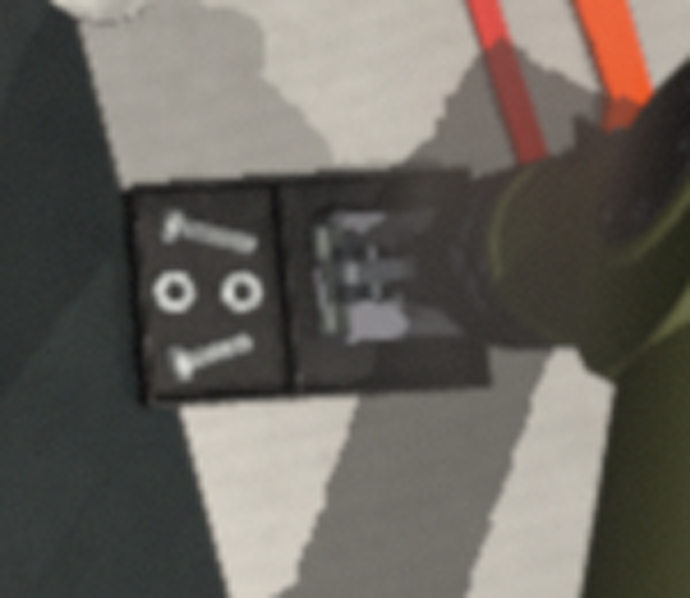

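The hood sits inside the bay: top crop (315–430, 215–340), clear of the divider at 285 and the rims. Lowering slowly.

Call:
move_arm(gripper=[1,1,1,1,1,1,1,1], delta_pos=[[0,0,3],[1,0,6],[1,0,9],[1,0,11],[1,0,12],[1,0,12],[1,0,13],[1,0,13]], angular=[[0,0,0],[0,0,0],[0,0,0],[0,0,0],[0,0,0],[0,0,0],[0,0,0],[0,0,0]], squeeze=70)

```text
clock: 7.57
tcp_pos: [0.5597, -0.1958, 0.231]
orientation: [-0.043, 0.999, -0.0, 0.001]
force: [-0.3, -0.8, -0.8]
gripper_width: 0.0101
```

```bash
python3 go.py .559 -.1955 .2285 .0855+np.pi/2
```

```text
t 7.57 tcp [ 0.5597 -0.1958  0.231 ] yawY 1.657 z [ 2.2e-03 -3.0e-04 -1.0e+00] F [-0.3 -0.8 -0.8] M [ 0.05 -0.01  0.03] w 0.0101 q [-0.09  0.37  0.46  1.8  -0.19  1.01  2.1 ]
delta mm [0.7 0.4 2.5] rv [-0.0005  0.0022  0.0007]
```

Call:
move_arm(gripper=[1,1,1,1,1,1,1,1], delta_pos=[[0,0,0.5],[0,0,1],[0,0,1.4],[0,0,1.8],[0,0,2.1],[0,0,2.4],[0,0,2.4],[0,0,2.4]], angular=[[0,0,0],[0,0,0],[0,0,0],[0,0,0],[0,0,0],[0,0,0],[0,0,0],[0,0,0]], squeeze=70)

```text
clock: 8.23
tcp_pos: [0.5597, -0.1958, 0.2287]
orientation: [-0.043, 0.999, -0.0, 0.001]
force: [0.1, 0.1, -0.8]
gripper_width: 0.0106
```

```bash
python3 go.py .559 -.1955 .2285 .0855+np.pi/2
```

```text
t 8.23 tcp [ 0.5597 -0.1958  0.2287] yawY 1.657 z [ 2.2e-03 -3.0e-04 -1.0e+00] F [ 0.1  0.1 -0.8] M [-0.02  0.09 -0.06] w 0.0106 q [-0.09  0.37  0.46  1.8  -0.19  1.01  2.1 ]
delta mm [0.7 0.4 0.2] rv [-0.0005  0.0022  0.0007]
```

Call:
move_arm(gripper=[1,1,1,1,1,1,1,1], delta_pos=[[0,0,0.3],[0,0,0.6],[0,0,0.9],[0,0,1.2],[0,0,1.5],[0,0,1.5],[0,0,1.5],[0,0,1.5]], angular=[[0,0,0],[0,0,0],[0,0,0],[0,0,0],[0,0,0],[0,0,0],[0,0,0],[0,0,0]], squeeze=70)

```text
clock: 8.9
tcp_pos: [0.5599, -0.1958, 0.2284]
orientation: [-0.043, 0.999, 0.0, 0.001]
force: [-2.9, 2.8, 9.1]
gripper_width: 0.0107
```

The floor is touched (9 N). Easing off a little, then releasing.

Call:
move_arm(gripper=[1,1,0.3,0.3,0.3,0.3,0.3,0.3], delta_pos=[[0,0,-0.4],[0,0,-0.8],[0,0,-0.8],[0,0,-0.8],[0,0,-0.8],[0,0,-0.8],[0,0,-0.8],[0,0,-0.8]], angular=[[0,0,0],[0,0,0],[0,0,0],[0,0,0],[0,0,0],[0,0,0],[0,0,0],[0,0,0]], squeeze=70)

```text
clock: 9.57
tcp_pos: [0.5597, -0.1959, 0.2277]
orientation: [-0.043, 0.999, -0.0, 0.001]
force: [0.2, -0.4, -0.7]
gripper_width: 0.0297
```

```bash
python3 go.py ; python3 - <<'E'
from workcell import read_camera
import cv2
for c,(y,x) in (("scene",(260,300)),):
    p=read_camera(c); i=p["image"][y:y+130,x:x+150]; cv2.imwrite(f"pics/{c}7.png",cv2.resize(i,None,fx=4.6,fy=4.6,interpolation=cv2.INTER_CUBIC))
E
```

```text
t 9.57 tcp [ 0.5597 -0.1959  0.2277] yawY 1.6569 z [ 2.e-03 -4.e-04 -1.e+00] F [ 0.2 -0.4 -0.7] M [-0.05 -0.01  0.03] w 0.0297 q [-0.09  0.37  0.46  1.8  -0.19  1.01  2.1 ]
```

View pics/scene7.png

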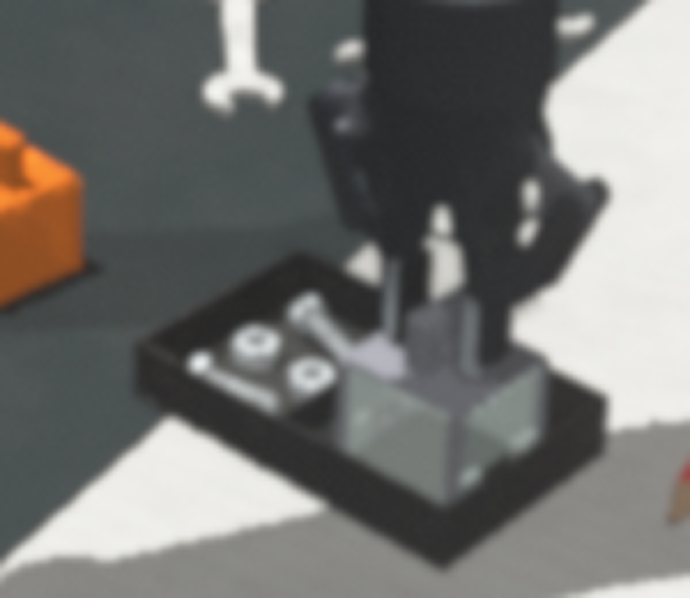

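The hood stands on the bay floor with the tab at crop (430,340) and the fingers open beside it. Raising the arm and going to the dial.

Call:
move_arm(gripper=[0.3,0.3,0.3,0,0,0,0,0], delta_pos=[[0,0,-6],[0,0,-20],[0,0,-45],[0,0,-75],[0,0,-105],[0,0,-135],[0,0,-150],[0,0,-150]], angular=[[0,0,0],[0,0,0],[0,0,0],[0,0,0],[0,0,0],[0,0,0],[0,0,0],[0,0,0]])

```text
clock: 10.28
tcp_pos: [0.5603, -0.1966, 0.3831]
orientation: [-0.043, 0.999, -0.001, 0.005]
force: [0.6, -0.1, 0.9]
gripper_width: 0.0428
```

```bash
python3 go.py .5014 .208 .377 .391+.6+np.pi/2; python3 - <<'E'
from workcell import read_camera,finder
import cv2
p=read_camera("top"); i=p["image"]; print(i.shape)
cv2.imwrite("pics/top8.png",cv2.resize(i[240:335,240:335],(570,570),interpolation=cv2.INTER_CUBIC))
print([(d["conf"],d["position"]) for d in finder.spot_in(p,"dial_grip")][:3])
cv2.imwrite("pics/top8t.png",cv2.resize(i[205:325,380:510],(650,600),interpolation=cv2.INTER_CUBIC))
p=read_camera("scene"); i=p["image"]
cv2.imwrite("pics/scene8.png",cv2.resize(i[230:330,210:330],(720,600),interpolation=cv2.INTER_CUBIC))
cv2.imwrite("pics/scene8t.png",cv2.resize(i[260:390,300:450],None,fx=4.6,fy=4.6,interpolation=cv2.INTER_CUBIC))
print([(d["conf"],d["position"]) for d in finder.spot_in(p,"dial_grip")][:3])
E
```

```text
t 10.28 tcp [ 0.5603 -0.1966  0.3831] yawY 1.6568 z [ 0.0105 -0.0019 -0.9999] F [ 0.6 -0.1  0.9] M [-0.04 -0.03  0.  ] w 0.0428 q [-0.13  0.22  0.49  1.65 -0.11  1.29  2.04]
delta mm [ 24.  408.2   4.8] rv [-0.0073  0.0084 -0.905 ]
(480, 640, 3)
[(0.52, [0.5016, 0.2091, 0.0594])]
[(0.61, [0.4975, 0.1993, 0.0675]), (0.23, [0.5397, -0.133, 0.0114])]
```

View pics/top8.png

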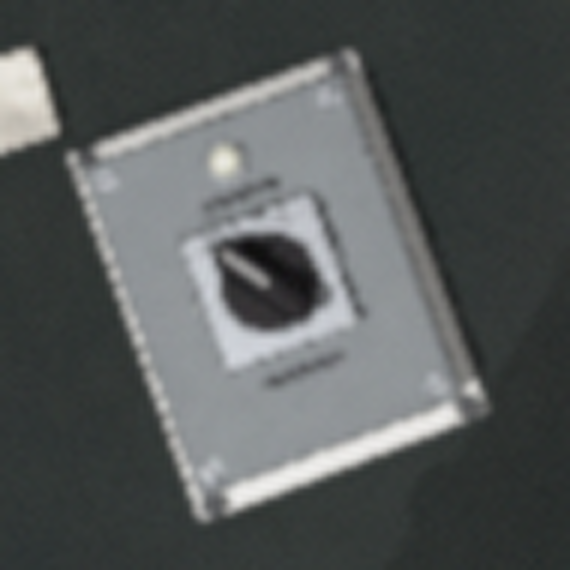

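View pics/scene8.png

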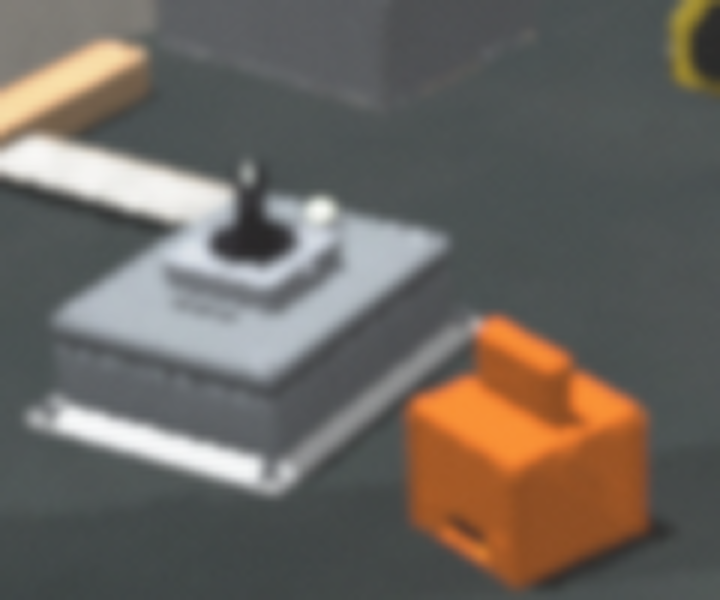

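View pics/scene8t.png

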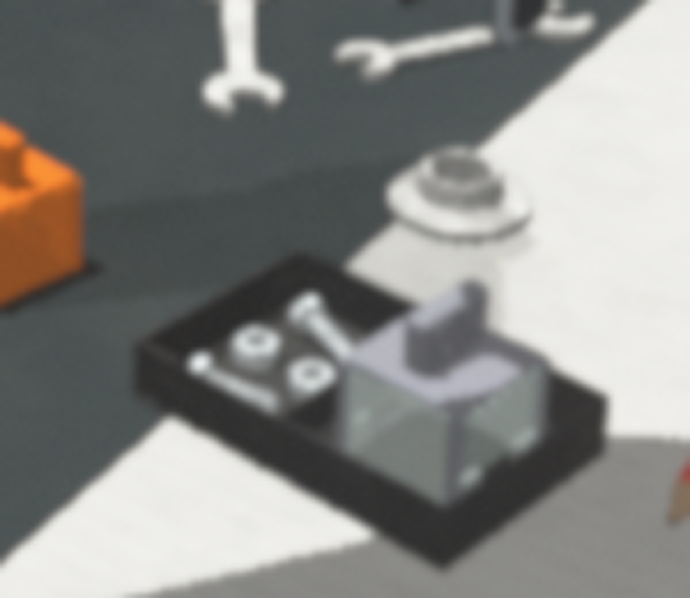

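The hood stands upright in the bay at scene crop (445,420). The dial is bare: in the top crop its plinth corners are (180,240), (310,190), (360,320) and (230,370), and the pointer goes up-left from (265,282) to (225,250). Refining the dial axis.

```bash
python3 - <<'E'
from h import *
c=lambda u,v:((u+.5)/6-.5+240,(v+.5)/6-.5+240)
for u in ((180,240),(310,190),(360,320),(230,370)): print(ray('top',c(*u),.059).round(4))
print('ctr',ray('top',c(270,280),.059).round(4))
a=ray('top',c(265,285),.087);b=ray('top',c(222,250),.087); print('pointer ang',np.arctan2(b[1]-a[1],b[0]-a[0]))
cs=lambda u,v:((u+.5)/6-.5+210,(v+.5)/6-.5+230)
# plinth corners in scene: left(165,268) near(268,305) right(342,258)
for u in ((165,268),(268,292),(342,248)): print('s',ray('scene',cs(*u),.059).round(4))
print(pose(.5014,.208,.391,[(-.0255,.0255,.059),(-.0255,-.0255,.059),(.0255,-.0255,.059)]).round(4))
E
```

```text
[0.5147 0.2416 0.059 ]
[0.5343 0.1947 0.059 ]
[0.4875 0.1749 0.059 ]
[0.4682 0.2216 0.059 ]
ctr [0.5011 0.2082 0.059 ]
pointer ang 0.9207306071942418
s [0.4676 0.2178 0.059 ]
s [0.4868 0.1743 0.059 ]
s [0.53   0.1871 0.059 ]
[[0.4681 0.2219 0.059 ]
 [0.4875 0.1747 0.059 ]
 [0.5347 0.1941 0.059 ]]
```

Call:
move_arm(gripper=[0,0,0,0,0,0,0,0], delta_pos=[[1,12,0],[2,32,0],[4,64,0],[6,98,0],[8,132,0],[10,166,0],[12,200,0],[14,234,0]], angular=[[0,0,-0.05],[0,0,-0.12],[0,0.004,-0.2],[-0.002,0.008,-0.28],[-0.005,0.008,-0.36],[-0.007,0.008,-0.44],[-0.007,0.008,-0.52],[-0.007,0.008,-0.6]])

```text
clock: 11.15
tcp_pos: [0.5243, 0.0377, 0.3761]
orientation: [-0.338, 0.941, 0.003, -0.004]
force: [1.4, 0.4, -0.0]
gripper_width: 0.0426
```

```bash
python3 go.py .5014 .2075 .29 .391+.6+np.pi/2
```

```text
t 11.15 tcp [0.5243 0.0377 0.3761] yawY 2.2609 z [-0.0105  0.0025 -0.9999] F [ 1.4  0.4 -0. ] M [ 0.02 -0.07 -0.01] w 0.0426 q [-0.37  0.07  0.27  1.8  -0.02  1.28  2.16]
delta mm [-91.  144.8  86.8] rv [ 0.0095 -0.0051 -0.3009]
```

Call:
move_arm(gripper=[0,0,0,0,0,0,0,0], delta_pos=[[-18,28,5],[-36,56,15],[-54,84,30],[-72,112,45],[-86,136,65],[-91,145,85],[-91,145,85],[-91,145,85]], angular=[[0,0,-0.06],[0,0,-0.12],[0,0,-0.18],[0,0,-0.24],[0,0,-0.3],[0,0,-0.3],[0,0,-0.3],[0,0,-0.3]])

```text
clock: 11.82
tcp_pos: [0.5022, 0.2059, 0.2914]
orientation: [-0.474, 0.881, 0.003, -0.005]
force: [0.0, -0.5, -0.1]
gripper_width: 0.0429
```

```bash
python3 - <<'E'
from workcell import read_camera
import cv2
for c,(y,x) in (("scene",(210,200)),):
    p=read_camera(c); i=p["image"][y:y+115,x:x+130]; cv2.imwrite(f"pics/{c}9.png",cv2.resize(i,None,fx=5,fy=5,interpolation=cv2.INTER_CUBIC))
E
python3 go.py .5012 .208 .241 .391+.6+np.pi/2
```

```text
t 11.87 tcp [0.5033 0.205  0.2929] yawY 2.5558 z [-0.0091  0.0013 -1.    ] F [ 1.  -0.3  0. ] M [-0.06 -0.05  0.01] w 0.0429 q [-0.54  0.18  0.11  1.86 -0.03  1.11  2.14]
delta mm [-1.5  3.  51.9] rv [ 0.0083 -0.0039 -0.006 ]
```

View pics/scene9.png

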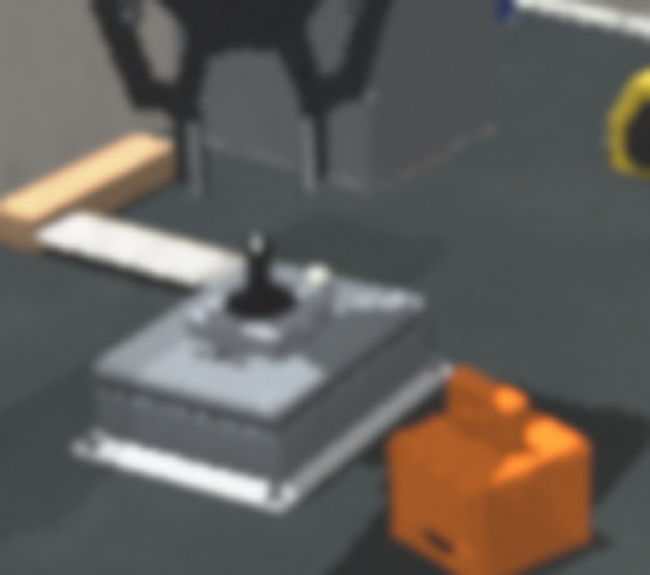

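The fingers straddle the dial wing: tips at crop (190,190) and (310,185), wing at (258,265). Going down with the corrections.

Call:
move_arm(gripper=[0,0,0,0,0,0,0,0], delta_pos=[[-1,2,6],[-1.5,3,16],[-1.5,3,27],[-1.5,3,38],[-1.5,3,46],[-1.5,3,51],[-1.5,3,51],[-1.5,3,51]], angular=[[0.004,-0.002,-0.003],[0.008,-0.004,-0.006],[0.008,-0.004,-0.006],[0.008,-0.004,-0.006],[0.008,-0.004,-0.006],[0.008,-0.004,-0.006],[0.008,-0.004,-0.006],[0.008,-0.004,-0.006]])

```text
clock: 12.53
tcp_pos: [0.5011, 0.2092, 0.2421]
orientation: [-0.476, 0.879, 0.001, 0.001]
force: [0.4, -0.1, 0.1]
gripper_width: 0.0425
```

```bash
python3 go.py .5012 .208 .241 .391+.6+np.pi/2
```

```text
t 12.53 tcp [0.5011 0.2092 0.2421] yawY 2.563 z [ 6.0e-04  1.7e-03 -1.0e+00] F [ 0.4 -0.1  0.1] M [0.   0.   0.01] w 0.0425 q [-0.54  0.23  0.11  1.91 -0.03  1.    2.14]
delta mm [ 1.  -0.8  1.1] rv [0.0004 0.0017 0.0012]
```

Call:
move_arm(gripper=[0,1,1,1,1,1,1,1], delta_pos=[[1,-1,1],[1,-1,1],[1,-1,1],[1,-1,1],[1,-1,1],[1,-1,1],[1,-1,1],[1,-1,1]], angular=[[0,0,0],[0,0,0],[0,0,0],[0,0,0],[0,0,0],[0,0,0],[0,0,0],[0,0,0]], squeeze=80)

```text
clock: 13.2
tcp_pos: [0.5013, 0.2082, 0.2422]
orientation: [-0.476, 0.879, 0.001, 0.001]
force: [-2.8, 0.1, 5.9]
gripper_width: 0.0101
```

```bash
python3 go.py .5012 .208 .241 .391+.6+np.pi/2
```

```text
t 13.2 tcp [0.5013 0.2082 0.2422] yawY 2.563 z [ 0.0012  0.0026 -1.    ] F [-2.8  0.1  5.9] M [-0.08  0.59 -0.1 ] w 0.0101 q [-0.54  0.23  0.11  1.91 -0.03  1.    2.15]
delta mm [0.2 0.  1.2] rv [0.0004 0.0029 0.0012]
```

The dial is gripped (10.1 mm). Turning clockwise, which is + about tool z, slowly while watching forces.

Call:
move_arm(gripper=[1,1,1,1,1,1,1,1], delta_pos=[[0,0,0],[0,0,0],[0,0,0],[0,0,0],[0,0,0],[0,0,0],[0,0,0],[0,0,0]], angular=[[0,0,0.04],[0,0,0.1],[0,0,0.16],[0,0,0.22],[0,0,0.28],[0,0,0.34],[0,0,0.4],[0,0,0.4]], squeeze=80)

```text
clock: 13.87
tcp_pos: [0.5013, 0.2082, 0.2422]
orientation: [-0.291, 0.957, 0.001, 0.001]
force: [-2.9, -0.1, 5.7]
gripper_width: 0.0099
```

```bash
python3 go.py .5012 .208 .241 .391-.6+np.pi/2
```

```text
t 13.87 tcp [0.5013 0.2082 0.2422] yawY 2.1615 z [ 0.0013  0.0023 -1.    ] F [-2.9 -0.1  5.7] M [-0.14  0.62  0.13] w 0.0099 q [-0.58  0.23  0.15  1.91 -0.04  1.    1.76]
delta mm [ 0.2 -0.2  1.2] rv [0.002  0.0017 0.7997]
```

Call:
move_arm(gripper=[1,1,1,1,1,1,1,1], delta_pos=[[0,0,0],[0,0,0],[0,0,0],[0,0,0],[0,0,0],[0,0,0],[0,0,0],[0,0,0]], angular=[[0,0,0.06],[0,0,0.14],[0,0,0.22],[0,0,0.3],[0,0,0.38],[0,0,0.46],[0,0,0.54],[0,0,0.6]], squeeze=80)

```text
clock: 14.53
tcp_pos: [0.5012, 0.2083, 0.2422]
orientation: [0.005, 1.0, 0.001, 0.001]
force: [-3.1, 0.8, 5.8]
gripper_width: 0.0101
```

Call:
move_arm(gripper=[1,1,1,1,1,1,1,1], delta_pos=[[0,0,0],[0,0,0],[0,0,0],[0,0,0],[0,0,0],[0,0,0],[0,0,0],[0,0,0]], angular=[[0,0,0.05],[0,0,0.1],[0,0,0.14],[0,0,0.17],[0,0,0.2],[0,0,0.2],[0,0,0.2],[0,0,0.2]], squeeze=80)

```text
clock: 15.2
tcp_pos: [0.5012, 0.2083, 0.2422]
orientation: [0.103, 0.995, 0.001, 0.0]
force: [-3.4, -1.5, 6.4]
gripper_width: 0.0101
```

```bash
python3 go.py .5012 .208 .241 .391-.6+np.pi/2;  python3 - <<'E'
from workcell import read_camera
import cv2
for c,(y,x) in (("scene",(210,200)),("top",(235,235))):
    p=read_camera(c); i=p["image"][y:y+115,x:x+130]; cv2.imwrite(f"pics/{c}10.png",cv2.resize(i,None,fx=5,fy=5,interpolation=cv2.INTER_CUBIC))
E
```

```text
t 15.2 tcp [0.5012 0.2083 0.2422] yawY 1.3644 z [ 0.0012  0.0023 -1.    ] F [-3.4 -1.5  6.4] M [-0.16  0.63  0.19] w 0.0101 q [-0.67  0.24  0.25  1.91 -0.07  1.    0.98]
delta mm [-0.1 -0.3  1.2] rv [0.0025 0.0007 0.0026]
```

View pics/scene10.png

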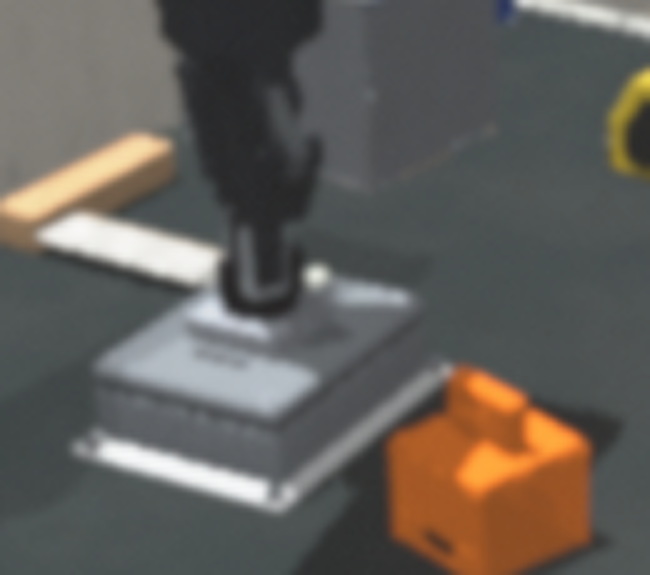

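View pics/top10.png

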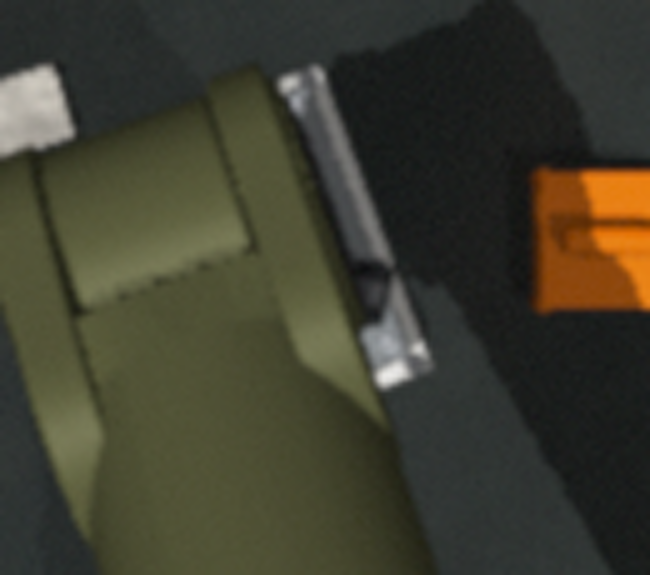

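Call:
move_arm(gripper=[1,1,1,1,1,1,1,1], delta_pos=[[0,0,0],[0,0,0],[0,0,0],[0,0,0],[0,0,0],[0,0,0],[0,0,0],[0,0,0]], angular=[[0,0,0.01],[0,0,0.02],[0,0,0.03],[0,0,0.035],[0,0,0.04],[0,0,0.04],[0,0,0.04],[0,0,0.04]], squeeze=80)

```text
clock: 15.97
tcp_pos: [0.5012, 0.2084, 0.2422]
orientation: [0.122, 0.992, 0.001, 0.001]
force: [-3.1, 0.2, 5.8]
gripper_width: 0.0102
```

```bash
python3 go.py
```

```text
t 15.97 tcp [0.5012 0.2084 0.2422] yawY 1.3256 z [ 0.0013  0.002  -1.    ] F [-3.1  0.2  5.8] M [-0.2   0.63  0.51] w 0.0102 q [-0.67  0.24  0.26  1.91 -0.07  1.    0.94]
```

The torque jumped from 0.19 to 0.51 N m over the last 0.04 rad, which is the end stop. Holding to check that it's steady.

Call:
move_arm(gripper=[1,1,1,1,1,1,1,1], delta_pos=[[0,0,0],[0,0,0],[0,0,0],[0,0,0],[0,0,0],[0,0,0],[0,0,0],[0,0,0]], angular=[[0,0,0],[0,0,0],[0,0,0],[0,0,0],[0,0,0],[0,0,0],[0,0,0],[0,0,0]], squeeze=80)

```text
clock: 16.63
tcp_pos: [0.5012, 0.2084, 0.2422]
orientation: [0.122, 0.992, 0.001, 0.001]
force: [-2.6, 0.3, 6.7]
gripper_width: 0.0101
```

```bash
python3 go.py;  python3 - <<'E'
from workcell import read_camera
import cv2
p=read_camera("scene"); cv2.imwrite("pics/scene11.png",p["image"])
i=p["image"][250:285,235:275]; cv2.imwrite("pics/scene11d.png",cv2.resize(i,None,fx=15,fy=15,interpolation=cv2.INTER_CUBIC))
p=read_camera("top"); cv2.imwrite("pics/top11.png",p["image"])
E
```

```text
t 16.63 tcp [0.5012 0.2084 0.2422] yawY 1.3256 z [ 0.0013  0.002  -1.    ] F [-2.6  0.3  6.7] M [-0.13  0.55  0.53] w 0.0101 q [-0.67  0.24  0.26  1.91 -0.07  1.    0.94]
```

View pics/scene11.png

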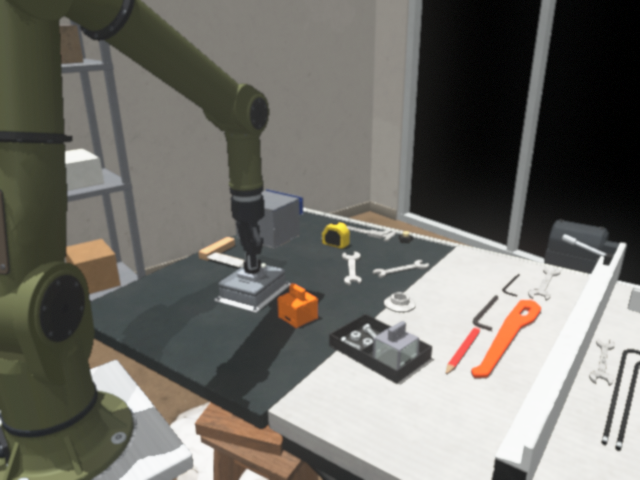

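View pics/scene11d.png

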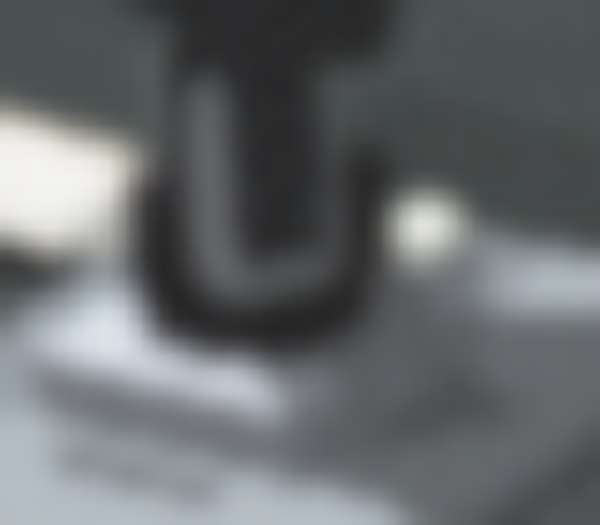

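View pics/top11.png

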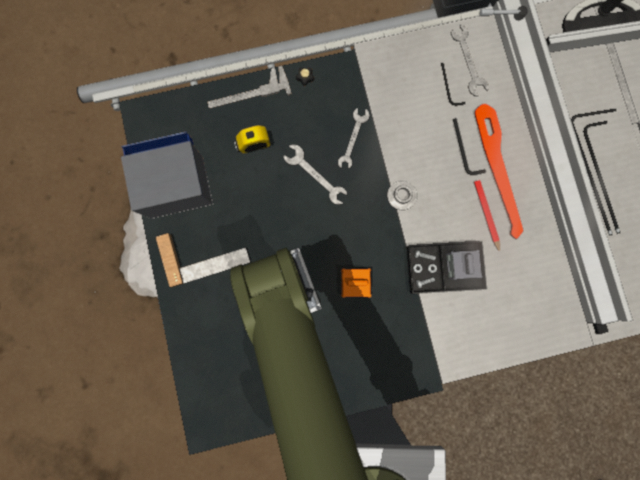

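The hood is in the large bay, at scene (397,345) and top (465,264), and nothing else has moved. The gripper holds the dial steadily at the stop. Handing in.

```bash
python3 -c "
from workcell import arm
print(arm.sign_off())"; python3 go.py
```

```text
the job is handed in; nothing more can be done
None
the job is handed in; nothing more can be done
```

The hood is off the station and standing upright on the floor of the tray's empty large bay. The gripper is holding the dial clockwise against its end stop, past the third step. I handed the job in at about 16.7 s of the 51 s.

- **Hood:** I lifted it straight up through the ball catches, carried it over and lowered it slowly. It touched the bay floor with about 9 N, and I eased off before letting go. The pictures show it clear of the divider and the walls.
- **Dial:** I turned the gripper 1.24 rad from rest. Over the last 0.04 rad the torque rose from 0.19 to 0.51 N m, which is the end stop at 1.22. It stayed at about 0.5 N m, with the gripper angle and grip unchanged, through the last 0.7 s before hand-in. The gripper hides the dial's pointer in the last pictures, so I judged the third step from the gripper angle and the torque, not by sight.
- **Everything else:** The flange, the tools and the orange look-alike are where they were in the last pictures from both cameras.

The position estimates from the two cameras disagreed by a few millimetres, up to about 6 mm at single tray corners. The bay leaves about 15 mm or more on every side of the hood, so this did not matter.

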